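# Find the thread hand of a trimmer head cap and hold it off

## Task

The black cap on the upturned trimmer gear head has to come off, but nobody knows whether its thread is right-handed or left-handed: feel which way it loosens, unscrew it that way and lift it off. Finish while still holding the cap in the gripper, level and still, about 10 cm above its seat and touching nothing else, and leave everything else on the bench undisturbed.

Things in the scene. Friction and masses are not known exactly. Their poses are not given: they have to be found in the camera images.
- cap: Black plastic screw cap, an upright ribbed cylinder 44 mm in diameter, 34 mm high, hollow underneath, about 60 g. Origin at the centre of its underside, z up through its top. It stands on the gear head's flat seat, underside 60 mm above the bench. At the start its x axis lies along the gear head's x axis within 3 degrees. The hand of its thread differs from start to start and cannot be seen.
- cap_top (a point): Centre of the cap's top, 34 mm above its underside, 94 mm above the bench at the start. How the thread behaves: the loosening way it turns almost without resistance and without rising, is free after 50 degrees, and from 65 to 125 degrees it lifts straight off; the turn ends at about 140. The wrong way meets a hard stop within 12 degrees. Pulled up before it is free, it stays held.
- gearhead: Trimmer gear head fixed to the bench, spindle upwards, about 290 x 110 mm. Origin on the bench surface straight under the spindle and cap axis, z up, +x towards its motor. A plywood base 18 mm thick runs from x = -60 to +230 mm and carries an aluminium pedestal with the cap at x = 0.
- seat (a point): Centre of the cap's seat: the flat top of the pedestal, 60 mm above the bench, a disc 60 mm in diameter (it sticks out 8 mm all round the cap). A steel spindle stub 18 mm thick stands 26 mm up from it, inside the cap. The seated cap has about 2 mm of play sideways and up and down.
- motor (a point): Middle of the grey motor shell of the gear head, a lying cylinder 91 mm in diameter and 125 mm long; its near end is 70 mm from the cap's axis, its top 108 mm above the bench.
- clamp_1: Aluminium corner clamp lying on the bench beside the gear head, about 100 x 100 mm, 28 mm high; origin under its middle. Leave alone.
- clamp_2: A second corner clamp like the first, on the other side of the gear head. Leave alone.
- square: Stainless combination square lying flat, blade 200 x 26 x 4 mm along its x, head up to 22 mm high; origin under the middle of the blade. Leave alone.
- mug: White ceramic mug, 82 mm in diameter, 92 mm high, handle at its +y; origin under its centre. Leave alone.
- spool: Grey line spool, 84 mm in diameter, 32 mm high, standing on its flange; origin under its centre. Leave alone.
- screwdriver: Screwdriver 190 mm long lying on the bench, handle to its -x. Leave alone.
Things that resemble listed ones, but are neither listed nor needed, are in the scene too. Of the things that look like the cap, the middle-sized one is meant.

How it is judged:
On the way, in this order (a step that is already met when the one before it is completed fails the run):
1. the cap is turned at least 34 degrees from its starting position while still down on its thread (angle between the x axis of cap and the x axis of gearhead, either way round above 0.6 rad and z of cap in the frame of gearhead below 0.07 m), for 0.1 s.
2. the cap is lifted off the spindle, at least 40 mm above its seat (z of cap in the frame of gearhead above 0.1 m), for 0.2 s.
At the end, for the whole second after the job is handed in: The cap is held in the fingers (contact force over 1 N), its underside 70 to 150 mm above its seat and within 100 mm of it sideways, level within 20 degrees, still (under 20 mm/s), and touching neither the gear head nor anything else on the bench (z of cap in the frame of gearhead between 0.13 and 0.21 m and angle between cap's own z axis and vertical below 0.35 rad and linear speed of cap below 0.02 m/s and contact force between cap and the fingers above 1 N and horizontal distance between cap and seat below 0.1 m and contact force between cap and gearhead below 0.2 N and contact force between cap and clamp_1 below 0.2 N and contact force between cap and clamp_2 below 0.2 N and contact force between cap and square below 0.2 N and contact force between cap and mug below 0.2 N and contact force between cap and spool below 0.2 N and contact force between cap and screwdriver below 0.2 N); the arm keeps its last pose, push and grip.
It fails at once if a corner clamp, the square, the mug, the spool or the screwdriver is moved more than 30 mm (distance of any of clamp_1, clamp_2, square, mug, spool, screwdriver from where it was at the start of the episode above 0.03 m).
It also fails if it takes over 40 s, if anything falls off the work surface, if the arm or the gripper's body presses on something with over 40 N, if the wrist force passes 120 N, or if a joint passes its speed limit or range.

## Robot

A 6-joint arm with a two-finger parallel gripper is mounted at the origin on the work surface. World frame = base frame: x ahead of the robot, y to its left, z up, the work surface at z = 0. Lengths are in m, angles in rad, forces in N, time in s.
With the tool pointing down it reaches from about 0.325 to 0.85 m from the base axis. Payload 4.4 kg.
Tool frame: the origin (TCP) lies midway between the tips of the shut fingers; the grasp point (between the pads) lies 19 mm behind it (robot.tcp_to_grasp is the distance from the TCP to the grasp point, in m); y points along the fingers, z is the direction in which the jaws open and shut, and the axes are right-handed (so a half turn about y gives the same grasp; the last joint's range is limited). The gripper opens to 94 mm and grips with 3 to 60 N. Pads are 16 mm wide; open, the fingers measure 119 mm over their backs; the gripper's body (75 mm by 177 mm) begins 78 mm behind the grasp point.
Start: joints at [1, 0.207, 1.542, -0, 1.393, -0.15], TCP at [0.234, 0.525, 0.173] pointing down, gripper open.
Joint ranges: [-2.73, 2.73], [-0.86, 2.22], [0.23, 2.46], [-1.11, 4.25], [0.08, 2.63], [-2.82, 2.82]. Speed limits (rad/s): [2.79, 2.79, 3.14, 3.14, 3.14, 3.14].

## Interface

Orientations are given as a unit quaternion [w, x, y, z].
In Python, from rig import robot, snapshot, camera_info, order gives the robot as it stands.
- The arm moves only by the tool servo_tool, never from a script. Its argument "plan" is one flat list of numbers, 5 for each row, row after row: the shift along the tool's x, y, z in m, then the turn about the tool's y in rad, then the finger opening in m, from 0 to 0.094. In form: [x, y, z, turn, grip, x, y, z, turn, grip, ...]. A call has 1 to 20 rows; each row is the pose to reach, as a shift and turn from the pose measured when the call began, along the tool's axes at that moment; what a row does not reach only later rows make up. A row lasts 1/12 s, in which the tool goes at most 41.7 mm and 7.16 degrees, less where a joint would pass 70% of its speed; a pose out of reach is approached as far as the arm can. A call with a gripper value outside its range is refused whole. The fingers move at their own pace and stop on an object; "squeeze" is the grip in N (left out, the last holds). Time passes only in rows, so rows that repeat a pose let the fingers close. It gives the time, the measured TCP pose, the force and the opening at its end, in the units of the state.
- robot.get_obs(): the state, without advancing time (a new reading comes with each control period).
- snapshot(name): name is "scene" or "top" or "wrist"; returns the picture (384x512x3 uint8, blue, green, red); there is no depth.
- camera_info(name): a dict with "camera_matrix" (3x3 intrinsics, pixels), "k1" (the pictures are not rectified: a ray, as slopes to the right and down, at radius r is drawn at 1 + k1 r^2 times it, then the intrinsics apply), "R" (3x3) and "t" (3): a world point X has camera coordinates R X + t; the wrist camera has in their place "tool_from_camera" (4x4, takes a point from camera to tool coordinates, whose origin is the TCP and whose axes are the tool frame's). Camera axes: x right, y down, z forward; pixel columns grow to the right and rows downward; lengths in m; the calibration is good to about 2 mm. A picture is of the moment at which its call begins: read the wrist's pose just before it. camera_info takes no time and is no camera call.
- order.close_job(): hands the job in, once; it reports no verdict.
The state is a dict: "time_s": time; "joint_pos": joint angles; "dq": joint speeds; "joint_efforts": joint torques, N m; "tcp_pos": TCP position; "orientation": TCP orientation; "force": force on the tool from outside, world axes, zero at the start; "ft_torque": the same for the moment, N m; "width": finger opening in m.
Only numpy, scipy, OpenCV 4.12 (cv2) and the standard library are available. Lean on these libraries where they do the work, as an engineer would, in place of code of your own. Each camera call takes 0.05 s, during which the arm holds its last target.

## Working session

There is one attempt and no reset: what is moved stays moved. The work goes in short steps, Python scripts to look and compute and a tool call to move; the robot and the scene stay as the last step left them, time stands still between calls to the robot, and variables do not carry over. Pictures are saved under pics/ and viewed, and the job is handed in when it is done.

Besides the shell and the picture viewer there is one more tool, called by a JSON object that holds its "api" and its "payload". servo_tool: Moves the arm, as the interface text tells. Its arguments: {"type":"object","properties":{"plan":{"type":"array"},"squeeze":{"type":"number"}},"required":["plan"]}

```bash
mkdir -p pics; ls; python3 - <<'E'
from rig import robot, snapshot, camera_info, order
import cv2
print(robot.get_obs())
for n in ["scene","top","wrist"]:
    print(n,camera_info(n)); cv2.imwrite(f"pics/{n}0.png",snapshot(n))
E
```

```text
pics
{'time_s': 0.0, 'joint_pos': array([ 1.00047302e+00,  2.07402399e-01,  1.54293398e+00, -3.60054833e-07,
        1.39350257e+00, -1.50516246e-01]), 'dq': array([-1.77475779e-06, -2.02906378e-03,  8.46879956e-04, -1.14486715e-03,
        1.34379737e-03,  4.66885342e-04]), 'joint_efforts': array([ 3.29014365e-04, -3.70880055e+01, -2.81412649e+01,  6.96695060e-02,
        3.64897528e-02, -1.97846434e-04]), 'tcp_pos': array([0.23390281, 0.52431904, 0.17221037]), 'orientation': array([-0.69084288,  0.69232928, -0.14761654,  0.14705661]), 'force': array([-0.00784495, -0.19941456, -0.21699304]), 'ft_torque': array([ 0.01120116,  0.02578493, -0.06742245]), 'width': 0.09368042813135292}
scene {'camera_matrix': array([[433.55484489,   0.        , 253.55001896],
       [  0.        , 433.55484489, 190.07062808],
       [  0.        ,   0.        ,   1.        ]]), 'k1': 0.005703733696432079, 'R': array([[-0.80934695,  0.58723411, -0.01065908],
       [ 0.45577099,  0.61650624, -0.64202248],
       [-0.37044611, -0.52447703, -0.76661171]]), 't': array([ 0.45563436, -0.17731322,  1.50887314])
[... 278 characters left out ...]
5,  0.07953972, -0.20240772],
       [ 0.20185364, -0.01503036, -0.97930036]]), 't': array([-0.01249145,  0.55322542,  1.33155998])}
wrist {'camera_matrix': array([[285.10963394,   0.        , 255.56904286],
       [  0.        , 285.10963394, 190.63022945],
       [  0.        ,   0.        ,   1.        ]]), 'k1': -0.0611885218505674, 'tool_from_camera': array([[ 4.92857473e-04,  9.72491667e-01,  2.32937148e-01,
        -6.68851155e-02],
       [-1.21658203e-04, -2.32937116e-01,  9.72491792e-01,
        -2.12502016e-01],
       [ 9.99999871e-01, -5.07638561e-04,  3.50679009e-06,
        -1.12857834e-04],
       [ 0.00000000e+00,  0.00000000e+00,  0.00000000e+00,
         1.00000000e+00]])}
```

View pics/scene0.png

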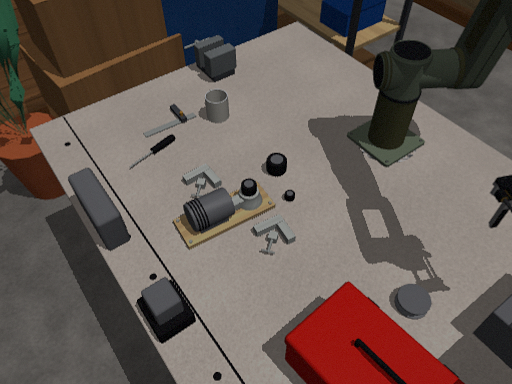

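View pics/top0.png

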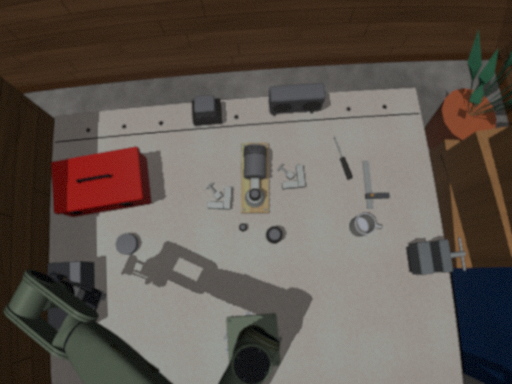

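View pics/wrist0.png

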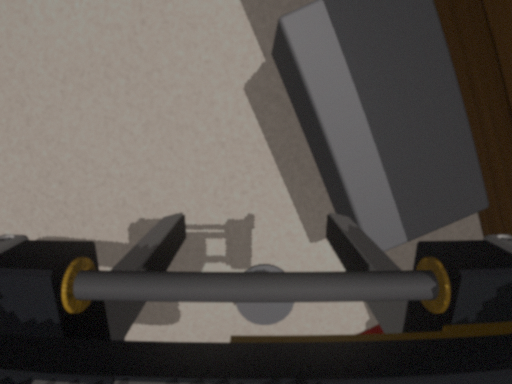

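The cap is on the pedestal at scene (249,187) and top (255,196). The lookalikes on the bench, one larger and one smaller, are at scene (277,163) and (290,196). Next I enlarge both views.

```bash
python3 - <<'E'
import cv2,numpy as np
a=cv2.imread("pics/scene0.png")[150:250,165:305]; b=cv2.imread("pics/top0.png")[135:235,200:340]
f=lambda i:np.clip(cv2.resize(i,None,fx=5,fy=5,interpolation=cv2.INTER_CUBIC).astype(float)*1.7,0,255).astype('uint8')
cv2.imwrite("pics/sc.png",f(a));cv2.imwrite("pics/tc.png",f(b))
E
```

```text
(no output)
```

View pics/sc.png

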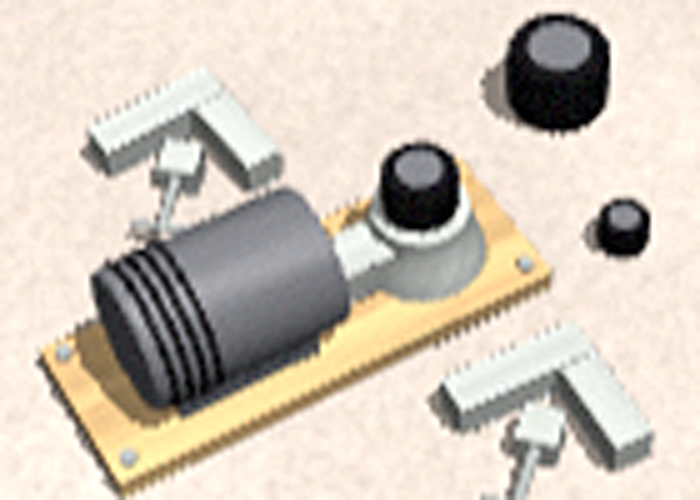

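View pics/tc.png

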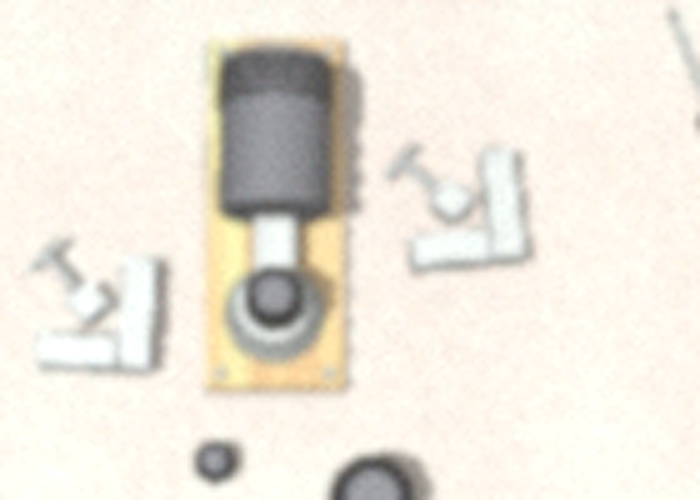

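Cap top face centre: scene crop (428,165), which is pixel (250.2,182.6), and top crop (274,295), which is pixel (254.4,193.6). The base corners in the top crop are (207,390), (346,390), (348,40) and (212,40).

```bash
cat > h.py <<'E'
import numpy as np, cv2
from rig import robot, snapshot, camera_info, order
from scipy.spatial.transform import Rotation as Ro
def pose():
    o=robot.get_obs(); q=o['orientation']; return o, Ro.from_quat([q[1],q[2],q[3],q[0]]).as_matrix(), o['tcp_pos']
def ray(n,px,RT=None):
    c=camera_info(n); k=c['camera_matrix']; d=(np.array(px,float)-k[:2,2])/[k[0,0],k[1,1]]
    u=d.copy()
    for _ in range(20): u=d/(1+c['k1']*(u@u))
    v=np.r_[u,1]
    if n=='wrist':
        T=c['tool_from_camera']; R,p=RT; return p+R@T[:3,3], R@(T[:3,:3]@v)
    return -c['R'].T@c['t'], c['R'].T@v
def plane(n,px,z,RT=None):
    o,d=ray(n,px,RT); return o+d*(z-o[2])/d[2]
def proj(n,X,RT=None):
    c=camera_info(n)
    if n=='wrist':
        R,p=RT;T=np.linalg.inv(c['tool_from_camera']); x=T[:3,:3]@(R.T@(np.array(X)-p))+T[:3,3]
    else: x=c['R']@X+c['t']
    u=x[:2]/x[2]; u=u*(1+c['k1']*(u@u)); k=c['camera_matrix']; return u*[k[0,0],k[1,1]]+k[:2,2]
E
python3 - <<'E'
from h import *
print(plane('scene',(250.2,182.6),.094),plane('top',(254.4,193.6),.094))
P=[plane('top',(200+u/5-.4,135+v/5-.4),.018) for u,v in [(207,390),(346,390),(348,40),(212,40)]]
for p in P: print(p)
o,R,p=pose(); print(R,p)
S=[plane('scene',(165+u/5-.4,150+v/5-.4),.018) for u,v in [(42,358),(125,490),(550,272)]]
for p in S: print(p)
E
```

```text
[ 0.53884814 -0.04814444  0.094     ] [ 0.54355304 -0.04978107  0.094     ]
[0.48779785 0.00782386 0.018     ]
[ 0.47896997 -0.10066785  0.018     ]
[ 0.76643483 -0.12778727  0.018     ]
[ 0.77549073 -0.01703326  0.018     ]
[[ 9.13163235e-01 -9.47555194e-04  4.07592945e-01]
 [-4.07593951e-01 -1.43838334e-03  9.13162144e-01]
 [-2.78996632e-04 -9.99998517e-01 -1.69969655e-03]] [0.23400777 0.52451881 0.17246037]
[ 0.77051664 -0.11538036  0.018     ]
[ 0.77765542 -0.0079294   0.018     ]
[0.49207323 0.01069495 0.018     ]
```

{"api": "servo_tool", "payload": {"plan": [0.514,-0.02,-0.398,0.37,0.08,0.514,-0.02,-0.398,0.37,0.08,0.514,-0.02,-0.398,0.37,0.08,0.514,-0.02,-0.398,0.37,0.08,0.514,-0.02,-0.398,0.37,0.08,0.514,-0.02,-0.398,0.37,0.08,0.514,-0.02,-0.398,0.37,0.08,0.514,-0.02,-0.398,0.37,0.08,0.514,-0.02,-0.398,0.37,0.08,0.514,-0.02,-0.398,0.37,0.08,0.514,-0.02,-0.398,0.37,0.08,0.514,-0.02,-0.398,0.37,0.08,0.514,-0.02,-0.398,0.37,0.08,0.514,-0.02,-0.398,0.37,0.08,0.514,-0.02,-0.398,0.37,0.08,0.514,-0.02,-0.398,0.37,0.08,0.514,-0.02,-0.398,0.37,0.08,0.514,-0.02,-0.398,0.37,0.08,0.514,-0.02,-0.398,0.37,0.08]}}

```text
time_s: 1.73
tcp_pos: [0.5404, -0.0478, 0.1924]
orientation: [-0.652, 0.653, -0.273, 0.271]
force: [-1.1, 0.3, -0.1]
width: 0.08
```

```bash
python3 - <<'E'
from h import *
o,R,p=pose(); np.savez('w1.npz',R=R,p=p); im=snapshot('wrist')
print(o['time_s'],o['joint_pos'],p,R.round(4),o['force'],o['width'])
cv2.imwrite('pics/w1.png',np.clip(im*1.5,0,255).astype('uint8')); print(proj('wrist',[.541,-.049,.094],(R,p)))
E
```

```text
1.7333 [-2.46980926e-01  1.24885817e-01  1.59611875e+00 -1.13405736e-03
  1.42282821e+00 -1.02773738e+00] [ 0.54044544 -0.04779664  0.19242   ] [[ 7.039e-01 -2.400e-03  7.103e-01]
 [-7.103e-01 -5.000e-04  7.039e-01]
 [-1.300e-03 -1.000e+00 -2.100e-03]] [-1.10894343  0.29278202 -0.06153805] 0.07998530104183119
[255.34599518 185.21555595]
```

View pics/w1.png

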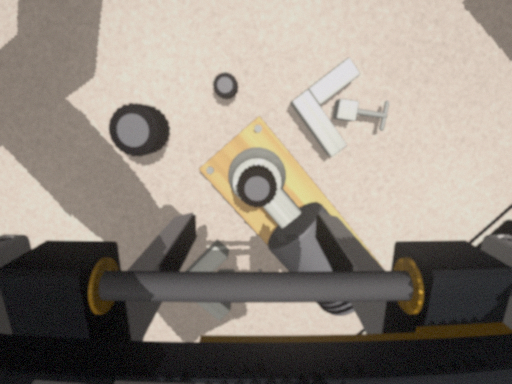

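```bash
python3 - <<'E'
import cv2
a=cv2.imread('pics/w1.png')[140:240,195:315];cv2.imwrite('pics/w1c.png',cv2.convertScaleAbs(cv2.resize(a,None,fx=6,fy=6,interpolation=cv2.INTER_CUBIC),alpha=1.2))
E
```

```text
(no output)
```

View pics/w1c.png

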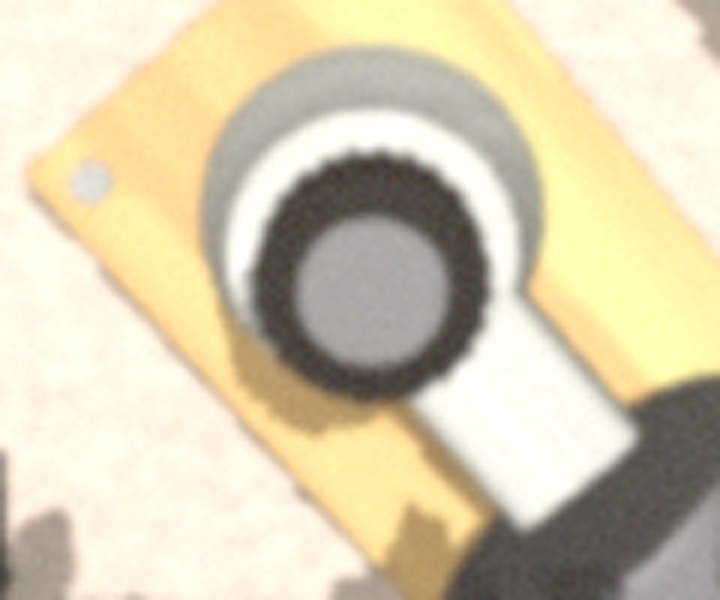

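The cap is on the pedestal. Its top face is centred at crop (372,288), or pixel (256.6,187.6). The seat ring is centred at crop (372,255).

```bash
python3 - <<'E'
from h import *
d=np.load('w1.npz');RT=(d['R'],d['p'])
c=plane('wrist',(195+372/6-.4,140+288/6-.4),.094,RT);s=plane('wrist',(195+372/6-.4,140+255/6-.4),.060,RT)
print(c,s); X=c.copy(); X[2]=.067; print('tool shift',RT[0].T@(X-RT[1]))
E
```

```text
[ 0.54391624 -0.04995254  0.094     ] [ 0.54448503 -0.0504386   0.06      ]
tool shift [0.00414235 0.12541228 0.00121314]
```

{"api": "servo_tool", "payload": {"plan": [0.004,0.02,0.001,0,0.08,0.004,0.05,0.001,0,0.08,0.004,0.08,0.001,0,0.08,0.004,0.1,0.001,0,0.08,0.004,0.115,0.001,0,0.08,0.004,0.125,0.001,0,0.08,0.004,0.125,0.001,0,0.08,0.004,0.125,0.001,0,0.08], "squeeze": 15}}

```text
time_s: 2.45
tcp_pos: [0.5434, -0.0486, 0.0677]
orientation: [-0.652, 0.654, -0.272, 0.271]
force: [-0.7, 1.0, 0.7]
width: 0.0803
```

```bash
python3 - <<'E'
from h import *
o,R,p=pose(); print(o['time_s'],p,R.round(3),o['force'],o['ft_torque'],o['width'])
cv2.imwrite('pics/w2.png',np.clip(snapshot('wrist')*1.5,0,255).astype('uint8'))
E
```

```text
2.45 [ 0.54337431 -0.04857275  0.06771043] [[ 0.706 -0.003  0.709]
 [-0.709 -0.001  0.706]
 [-0.001 -1.    -0.002]] [-0.74822154  1.02126998  0.65307078] [ 0.00662077  0.03244917 -0.04600356] 0.0802514441602107
```

View pics/w2.png

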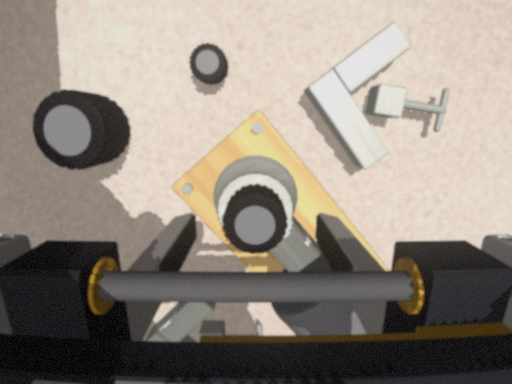

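The cap sits centred between the fingers at (256,222), and contact force is negligible. I'll close on it.

{"api": "servo_tool", "payload": {"plan": [0.001,0,-0.001,0,0.03,0.001,0,-0.001,0,0.03,0.001,0,-0.001,0,0.03,0.001,0,-0.001,0,0.03,0.001,0,-0.001,0,0.03,0.001,0,-0.001,0,0.03,0.001,0,-0.001,0,0.03,0.001,0,-0.001,0,0.03], "squeeze": 15}}

```text
time_s: 3.17
tcp_pos: [0.5443, -0.0505, 0.0686]
orientation: [-0.653, 0.653, -0.271, 0.271]
force: [1.0, -0.2, -0.3]
width: 0.0317
```

```bash
python3 - <<'E'
from h import *
o,R,p=pose(); print(o['time_s'],p,o['joint_pos'],o['force'],o['ft_torque'],o['width'])
E
```

```text
3.1667 [ 0.54425583 -0.05046931  0.0685657 ] [-2.50021091e-01  2.57283885e-01  1.71114809e+00 -1.26998276e-03
  1.17352929e+00 -1.03245972e+00] [ 0.9663235  -0.18332203 -0.25525197] [-0.004088   -0.00298663  0.01767311] 0.03168327962099271
```

The width reads 31.7 mm, which is less than the cap's 44 mm, so I'll look.

```bash
python3 - <<'E'
from h import *
o,R,p=pose(); np.savez('w3.npz',R=R,p=p);im=snapshot('wrist')
cv2.imwrite('pics/w3.png',np.clip(im*1.5,0,255).astype('uint8'))
s=snapshot('scene')[140:230,190:310];cv2.imwrite('pics/s3.png',np.clip(cv2.resize(s,None,fx=6,fy=6,interpolation=2)*1.5,0,255).astype('uint8'))
print(robot.get_obs()['width'])
E
```

```text
0.029777972954571345
```

View pics/w3.png

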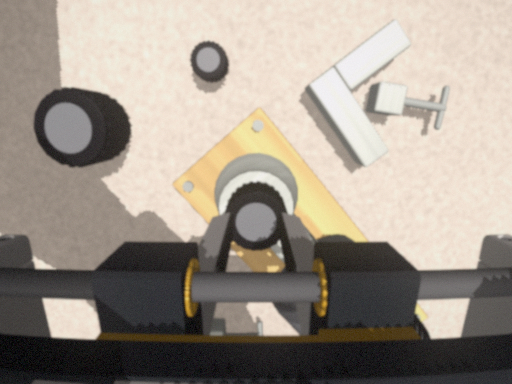

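View pics/s3.png

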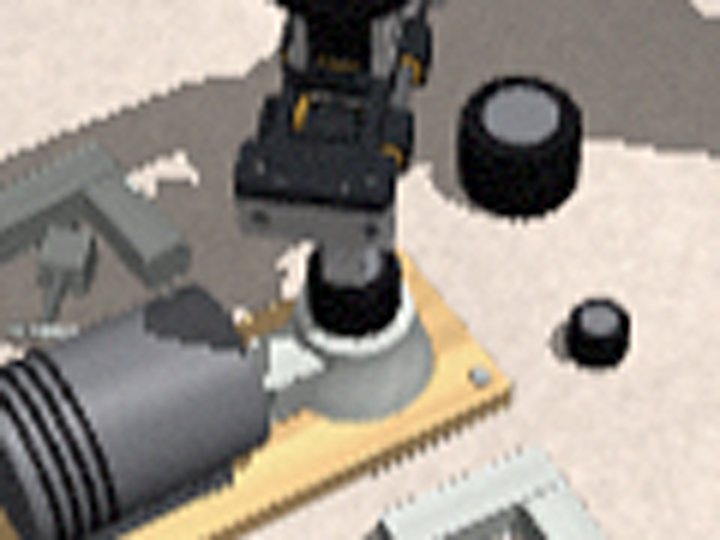

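```bash
python3 - <<'E'
from h import *
o,R,p=pose();RT=(R,p); print(p,R.round(3))
for back in (0,.019,.03,.06):
  for s in (-.015,.015,.022):
    X=p-R[:,1]*back+R[:,2]*s; u=proj('scene',X); print(back,s,X.round(3),'wrist',proj('wrist',X,RT).round(1),'s3crop',((u-[190,140])*6).round(0))
for X in ([.544,-.05,.094],[.544,-.05,.06]): print(X,proj('wrist',X,RT),(proj('scene',X)-[190,140])*6)
E
```

```text
[ 0.54425634 -0.05043032  0.06854601] [[ 0.705 -0.001  0.709]
 [-0.709 -0.001  0.705]
 [ 0.    -1.    -0.001]]
0 -0.015 [ 0.534 -0.061  0.069] wrist [236.4 210.6] s3crop [355. 269.]
0 0.015 [ 0.555 -0.04   0.069] wrist [274.8 210.5] s3crop [345. 315.]
0 0.022 [ 0.56  -0.035  0.069] wrist [283.8 210.5] s3crop [343. 326.]
0.019 -0.015 [ 0.534 -0.061  0.088] wrist [234.7 218.5] s3crop [355. 244.]
0.019 0.015 [ 0.555 -0.04   0.088] wrist [276.6 218.5] s3crop [344. 290.]
0.019 0.022 [ 0.56  -0.035  0.088] wrist [286.4 218.5] s3crop [342. 301.]
0.03 -0.015 [ 0.534 -0.061  0.099] wrist [233.5 223.9] s3crop [354. 229.]
0.03 0.015 [ 0.555 -0.04   0.099] wrist [277.8 223.8] s3crop [344. 275.]
0.03 0.022 [ 0.56  -0.035  0.099] wrist [288.1 223.8] s3crop [342. 286.]
0.06 -0.015 [ 0.534 -0.061  0.129] wrist [229.6 241.8] s3crop [353. 187.]
0.06 0.015 [ 0.555 -0.04   0.129] wrist [281.7 241.8] s3crop [343. 234.]
0.06 0.022 [ 0.56  -0.035  0.129] wrist [293.8 241.8] s3crop [340. 245.]
[0.544, -0.05, 0.094] [255.76697802 220.93402367] [350.34003459 258.04970241]
[0.544, -0.05, 0.06] [255.77069977 206.79450605] [351.69900081 303.00885446]
```

```bash
python3 - <<'E'
import cv2
a=cv2.imread('pics/w3.png')[150:270,185:325];cv2.imwrite('pics/w3c.png',cv2.convertScaleAbs(cv2.resize(a,None,fx=5,fy=5,interpolation=cv2.INTER_CUBIC),alpha=1.5))
E
```

```text
(no output)
```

View pics/w3c.png

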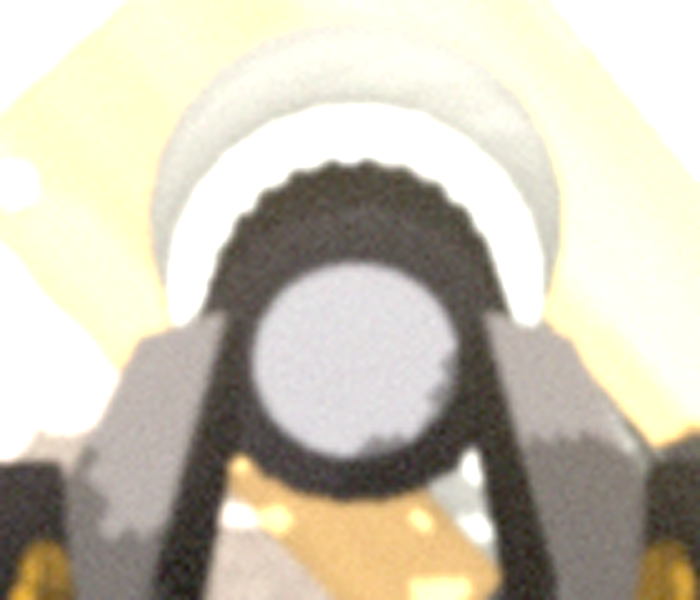

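In the wrist crop the inner finger faces are about 52 px apart, or about 42 mm, and tight on the ribs. So the fingers do seem to be on the cap, whatever the width reading says. To check, I'll command a smaller opening and see whether it stalls.

{"api": "servo_tool", "payload": {"plan": [0,0,0,0,0.01,0,0,0,0,0.01,0,0,0,0,0.01,0,0,0,0,0.01], "squeeze": 20}}

```text
time_s: 3.6
tcp_pos: [0.5442, -0.0504, 0.0685]
orientation: [-0.653, 0.653, -0.271, 0.271]
force: [0.2, -0.0, 0.4]
width: 0.0105
```

```bash
python3 - <<'E'
from h import *
o,R,p=pose();im=snapshot('wrist')
a=im[150:270,185:325];cv2.imwrite('pics/w4c.png',cv2.convertScaleAbs(cv2.resize(a,None,fx=5,fy=5,interpolation=cv2.INTER_CUBIC),alpha=2.2))
print(o['width'],p,o['force'],o['ft_torque'])
E
```

```text
0.010535165179182035 [ 0.54423522 -0.05042552  0.06850511] [ 0.22974765 -0.00541022  0.43526034] [-0.02074783  0.04876247  0.01566805]
```

View pics/w4c.png

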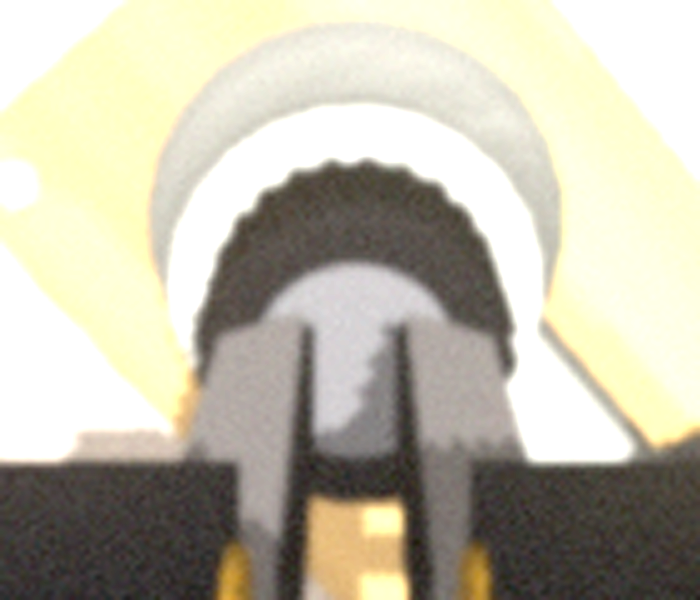

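The fingers closed above the cap: the inner tips are at crop (305,320) and (402,320), over the cap's top face. So the real tips lie well behind the reported TCP. I'll open, then measure this properly.

{"api": "servo_tool", "payload": {"plan": [0,-0.01,0,0,0.07,0,-0.01,0,0,0.07,0,-0.01,0,0,0.07,0,-0.01,0,0,0.07,0,-0.01,0,0,0.07,0,-0.01,0,0,0.07]}}

```text
time_s: 4.15
tcp_pos: [0.5441, -0.0504, 0.0783]
orientation: [-0.653, 0.653, -0.272, 0.271]
force: [0.2, -0.3, -0.1]
width: 0.0471
```

```bash
python3 - <<'E'
from h import *
print(robot.tcp_to_grasp,[a for a in dir(robot) if a[0]!='_'])
o,R,p=pose();im=snapshot('wrist');RT=(R,p)
print(o['width'],p,R.round(3),o['time_s'])
cv2.imwrite('pics/w5c.png',cv2.convertScaleAbs(cv2.resize(im[150:270,165:345],None,fx=4,fy=4,interpolation=cv2.INTER_CUBIC),alpha=2.))
s=snapshot('scene')[120:220,190:310];cv2.imwrite('pics/s5.png',cv2.convertScaleAbs(cv2.resize(s,None,fx=6,fy=6,interpolation=2),alpha=2))
s=snapshot('top')[150:230,205:305];cv2.imwrite('pics/t5.png',cv2.convertScaleAbs(cv2.resize(s,None,fx=7,fy=7,interpolation=2),alpha=2))
w=o['width']/2
for b in (0,.02,.03,.04):
  for s in (-w,w):
    X=p-R[:,1]*b+R[:,2]*s-R[:,0]*.008
    print(b,((proj('wrist',X,RT)-[165,150])*4).round(0),((proj('scene',X)-[190,120])*6).round(0),((proj('top',X)-[205,150])*7).round(0))
E
```

```text
0.0188 ['IKError', 'get_obs', 'tcp_to_grasp']
0.047068996944422105 [ 0.54406236 -0.05036869  0.07834689] [[ 0.705 -0.001  0.709]
 [-0.709 -0.001  0.705]
 [-0.    -1.    -0.001]] 4.15
0 [241. 203.] [374. 365.] [371. 349.]
0 [484. 203.] [359. 437.] [304. 293.]
0.02 [229. 233.] [374. 338.] [371. 342.]
0.02 [496. 233.] [358. 411.] [303. 286.]
0.03 [222. 250.] [373. 324.] [371. 338.]
0.03 [503. 250.] [358. 397.] [303. 282.]
0.04 [215. 270.] [373. 310.] [371. 335.]
0.04 [510. 270.] [357. 383.] [303. 278.]
```

View pics/w5c.png

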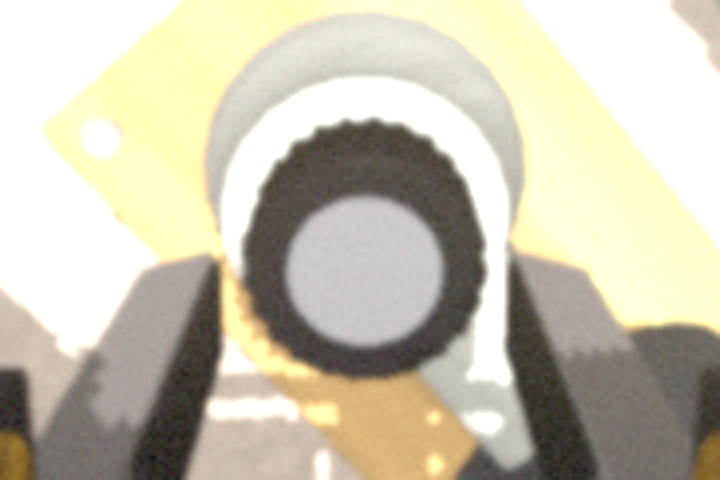

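View pics/s5.png

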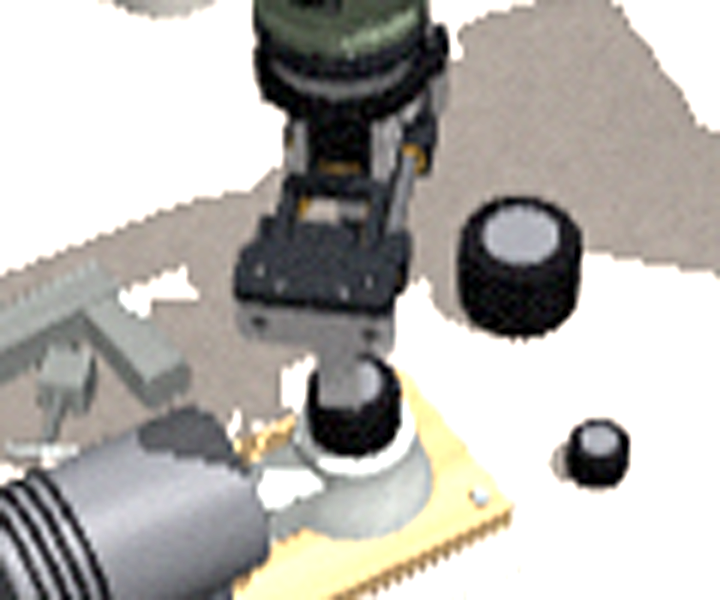

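View pics/t5.png

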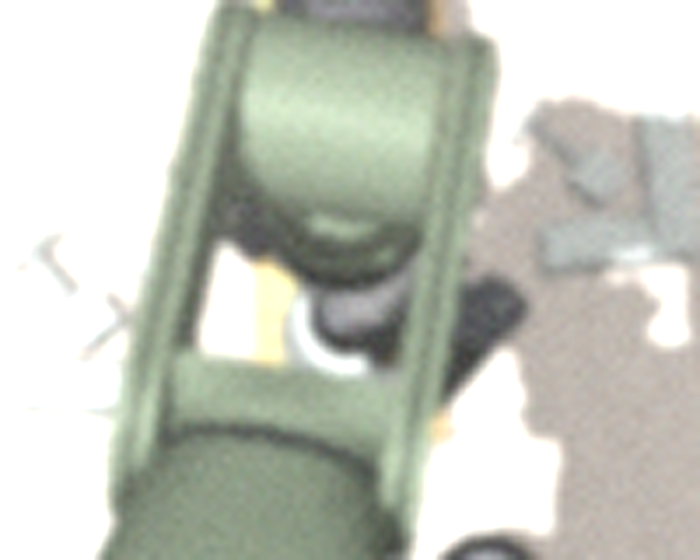

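All views agree that the fingertips sit about 32 mm behind the reported TCP. In the wrist crop the tip corners are at (220,255) and (512,255), matching b≈0.032. In the scene crop the near finger ends at (340,405). The body is at TCP+97 mm, so at TCP z=0.037 the tips are at about 69 mm and the body at about 134 mm, above the 108 mm motor. I'll open fully, then go down.

{"api": "servo_tool", "payload": {"plan": [0,0,0,0,0.07,0,0,0,0,0.07,0,0,0,0,0.07,0,0,0,0,0.07,0,0.008,0,0,0.07,0,0.016,0,0,0.07,0,0.024,0,0,0.07,0,0.032,0,0,0.07,0,0.038,0,0,0.07,0,0.041,0,0,0.07,0,0.041,0,0,0.07,0,0.041,0,0,0.07]}}

```text
time_s: 5.3
tcp_pos: [0.544, -0.0504, 0.0371]
orientation: [-0.652, 0.653, -0.272, 0.271]
force: [-0.3, 0.3, -0.2]
width: 0.07
```

```bash
python3 - <<'E'
from h import *
o,R,p=pose();im=snapshot('wrist');RT=(R,p)
print(o['width'],p,o['force'],o['ft_torque'],o['time_s'])
cv2.imwrite('pics/w6c.png',cv2.convertScaleAbs(cv2.resize(im[150:290,155:355],None,fx=4,fy=4,interpolation=cv2.INTER_CUBIC),alpha=2.))
E
```

```text
0.07001009161248999 [ 0.54395659 -0.05042501  0.03705579] [-0.34483867  0.31699583 -0.24139086] [-0.02879624  0.00833723  0.00259273] 5.3
```

View pics/w6c.png

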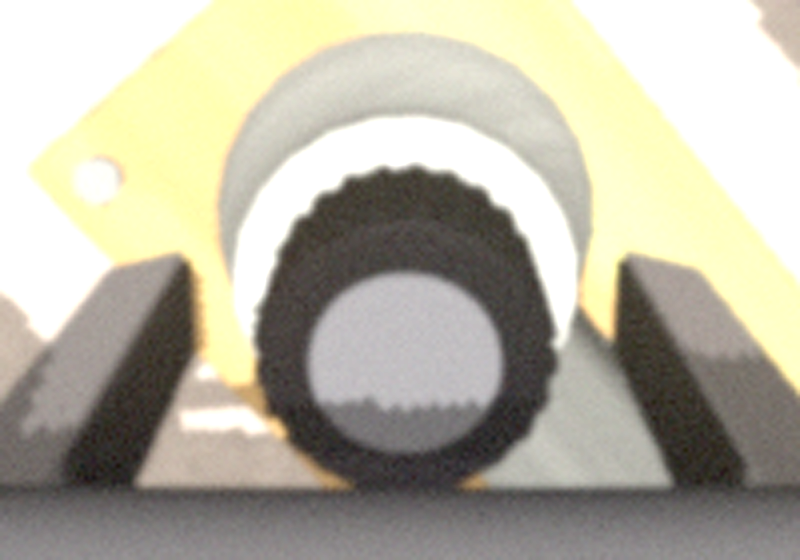

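The fingers (tips at crop (185,260) and (622,260)) now stand either side of the cap, which is centred at about (405,350), with no contact. I'll close.

{"api": "servo_tool", "payload": {"plan": [0,0,0,0,0.02,0,0,0,0,0.02,0,0,0,0,0.02,0,0,0,0,0.02,0,0,0,0,0.02,0,0,0,0,0.02,0,0,0,0,0.02], "squeeze": 20}}

```text
time_s: 5.93
tcp_pos: [0.5445, -0.0506, 0.0378]
orientation: [-0.653, 0.653, -0.271, 0.271]
force: [0.6, 0.4, 1.7]
width: 0.0442
```

```bash
python3 - <<'E'
from h import *
o,R,p=pose()
print(o['width'],p,R.round(3),o['force'],o['ft_torque'],o['time_s'],o['joint_pos'])
E
```

```text
0.044213143270838466 [ 0.5445131  -0.05058081  0.0377759 ] [[ 0.705 -0.     0.709]
 [-0.709 -0.001  0.705]
 [ 0.001 -1.    -0.001]] [0.62156399 0.36022327 1.70566334] [-0.04741946  0.09568767 -0.00901217] 5.9333 [-2.50074546e-01  2.98871586e-01  1.73119548e+00 -1.35272792e-03
  1.11150869e+00 -1.03241555e+00]
```

Gripped at 44.2 mm. Now a small positive test turn.

{"api": "servo_tool", "payload": {"plan": [0,0,0,0.05,0.02,0,0,0,0.1,0.02,0,0,0,0.15,0.02,0,0,0,0.2,0.02,0,0,0,0.25,0.02,0,0,0,0.25,0.02]}}

```text
time_s: 6.43
tcp_pos: [0.5445, -0.051, 0.0379]
orientation: [-0.613, 0.615, -0.35, 0.351]
force: [-0.4, -2.1, 0.2]
width: 0.0433
```

```bash
python3 - <<'E'
from h import *
o,R,p=pose()
print(o['width'],p,R.round(3),o['force'],o['ft_torque'],o['time_s'],o['joint_pos'],o['joint_efforts'])
im=snapshot('wrist')
cv2.imwrite('pics/w7c.png',cv2.convertScaleAbs(cv2.resize(im[150:290,155:355],None,fx=4,fy=4,interpolation=cv2.INTER_CUBIC),alpha=2.))
E
```

```text
0.0432707326526158 [ 0.54454781 -0.05104362  0.03785576] [[ 0.509 -0.     0.861]
 [-0.861 -0.002  0.509]
 [ 0.002 -1.    -0.001]] [-0.43028344 -2.08994695  0.19507382] [-0.31460355  0.0915915   0.4580712 ] 6.4333 [-0.25010443  0.2988157   1.73107506 -0.00261694  1.11137578 -0.78271865] [  0.32053993 -36.47333622 -23.7365967    0.64723067   0.09507631
   0.80126597]
```

View pics/w7c.png

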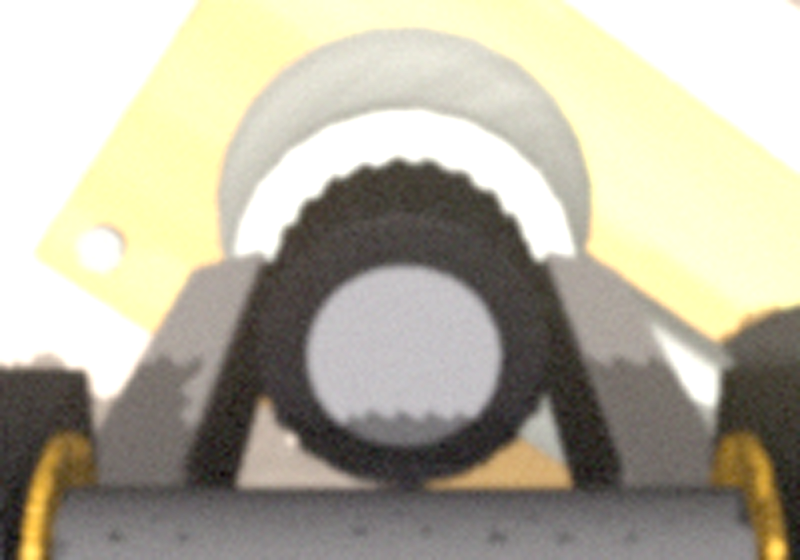

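The moment about z rose from about 0 to 0.46 N·m, so the positive turn (clockwise from above) hits a stop. I'll turn the other way.

{"api": "servo_tool", "payload": {"plan": [0,0,0,-0.08,0.02,0,0,0,-0.16,0.02,0,0,0,-0.24,0.02,0,0,0,-0.32,0.02,0,0,0,-0.4,0.02,0,0,0,-0.48,0.02,0,0,0,-0.56,0.02,0,0,0,-0.56,0.02]}}

```text
time_s: 7.15
tcp_pos: [0.5447, -0.0508, 0.0379]
orientation: [-0.687, 0.688, -0.166, 0.166]
force: [0.2, 0.8, 1.4]
width: 0.0435
```

```bash
python3 - <<'E'
from h import *
o,R,p=pose()
print(o['width'],p,R.round(3),o['force'],o['ft_torque'],o['time_s'],o['joint_pos'])
im=snapshot('wrist')
cv2.imwrite('pics/w8c.png',cv2.convertScaleAbs(cv2.resize(im[150:290,155:355],None,fx=4,fy=4,interpolation=cv2.INTER_CUBIC),alpha=2.))
E
```

```text
0.0435036129122901 [ 0.54466907 -0.05079935  0.03785452] [[ 0.89   0.     0.456]
 [-0.456 -0.002  0.89 ]
 [ 0.001 -1.    -0.001]] [0.22650405 0.8148691  1.40182905] [ 0.03819834 -0.05040101  0.0229391 ] 7.15 [-0.25010393  0.29885264  1.73102773 -0.00182214  1.11128427 -1.34619165]
```

The moment is about 0.02 N·m after 0.56 rad, so this way (counter-clockwise from above) is free. I'll continue for 1.25 rad.

{"api": "servo_tool", "payload": {"plan": [0,0,0,-0.08,0.02,0,0,0,-0.16,0.02,0,0,0,-0.24,0.02,0,0,0,-0.32,0.02,0,0,0,-0.4,0.02,0,0,0,-0.48,0.02,0,0,0,-0.56,0.02,0,0,0,-0.64,0.02,0,0,0,-0.72,0.02,0,0,0,-0.8,0.02,0,0,0,-0.88,0.02,0,0,0,-0.96,0.02,0,0,0,-1.04,0.02,0,0,0,-1.12,0.02,0,0,0,-1.2,0.02,0,0,0,-1.25,0.02,0,0,0,-1.25,0.02]}}

```text
time_s: 8.62
tcp_pos: [0.5447, -0.0507, 0.0378]
orientation: [-0.655, 0.656, 0.266, -0.266]
force: [-0.8, 0.3, 1.0]
width: 0.0435
```

```bash
python3 - <<'E'
from h import *
o,R,p=pose()
print(o['width'],p,R.round(3),o['force'],o['ft_torque'],o['time_s'],o['joint_pos'])
E
```

```text
0.04346972297441882 [ 0.54469456 -0.05067515  0.03784456] [[ 0.716  0.    -0.698]
 [ 0.698 -0.001  0.716]
 [-0.001 -1.    -0.001]] [-0.80173761  0.34450914  0.9915521 ] [ 0.07244076 -0.01878351 -0.01740594] 8.6167 [-2.50074986e-01  2.98863039e-01  1.73103802e+00 -1.49094872e-03
  1.11126808e+00 -2.59238078e+00]
```

Turned about 1.8 rad from the stop with no resistance. A gentle lift of 10 mm first, checking the force.

{"api": "servo_tool", "payload": {"plan": [0,-0.003,0,0,0.02,0,-0.006,0,0,0.02,0,-0.01,0,0,0.02,0,-0.01,0,0,0.02]}}

```text
time_s: 8.95
tcp_pos: [0.5454, -0.0508, 0.0489]
orientation: [-0.654, 0.656, 0.266, -0.266]
force: [0.5, 0.6, 0.1]
width: 0.0438
```

```bash
python3 - <<'E'
from h import *
o,R,p=pose()
print(o['width'],p,o['force'],o['ft_torque'],o['time_s'])
im=snapshot('wrist')
cv2.imwrite('pics/w9c.png',cv2.convertScaleAbs(cv2.resize(im[150:290,155:355],None,fx=4,fy=4,interpolation=cv2.INTER_CUBIC),alpha=2.))
E
```

```text
0.04377466366612943 [ 0.54543656 -0.05079416  0.04887435] [0.52482917 0.59938374 0.12290375] [0.00307021 0.03987083 0.00085203] 8.95
```

View pics/w9c.png

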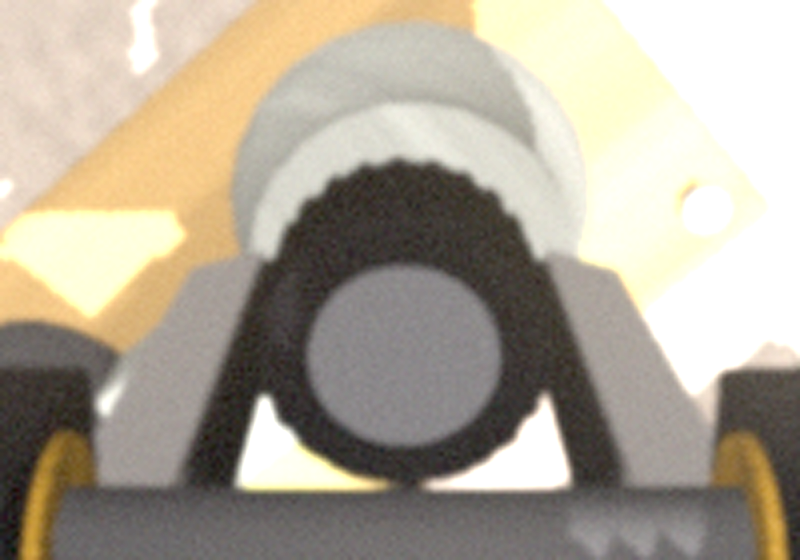

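The cap rose with the fingers: it sits at the same place in the view and there is no pull. I'll lift on to about 100 mm above the seat.

{"api": "servo_tool", "payload": {"plan": [0,-0.01,0,0,0.02,0,-0.02,0,0,0.02,0,-0.03,0,0,0.02,0,-0.04,0,0,0.02,0,-0.05,0,0,0.02,0,-0.06,0,0,0.02,0,-0.07,0,0,0.02,0,-0.08,0,0,0.02,0,-0.086,0,0,0.02,0,-0.09,0,0,0.02,0,-0.09,0,0,0.02,0,-0.09,0,0,0.02,0,-0.09,0,0,0.02,0,-0.09,0,0,0.02]}}

```text
time_s: 10.17
tcp_pos: [0.5445, -0.0505, 0.1377]
orientation: [-0.655, 0.656, 0.266, -0.266]
force: [-1.1, -1.4, -0.6]
width: 0.0436
```

```bash
python3 - <<'E'
from h import *
o,R,p=pose()
print(o['width'],p,o['force'],o['dq'],o['time_s'])
im=snapshot('wrist')
cv2.imwrite('pics/w10.png',cv2.convertScaleAbs(im,alpha=1.7))
s=snapshot('scene')[100:220,180:320];cv2.imwrite('pics/s10.png',cv2.convertScaleAbs(cv2.resize(s,None,fx=5,fy=5,interpolation=2),alpha=2))
for z in (.16,.194): print((proj('scene',[.5447,-.0507,z])-[180,100])*5)
E
```

```text
0.04356501593157806 [ 0.54454055 -0.05047362  0.13772263] [-1.08974624 -1.41525394 -0.61923587] [ 1.48400404e-04 -4.34913573e-04 -1.13319141e-03  2.03564707e-05
 -1.68076439e-03 -9.38061936e-04] 10.1667
[337.86473608 337.51609583]
[336.54392906 295.09755834]
```

View pics/w10.png

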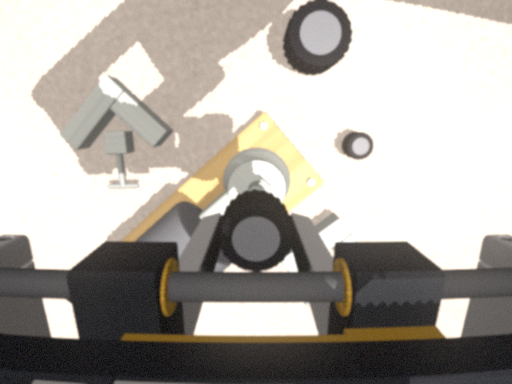

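View pics/s10.png

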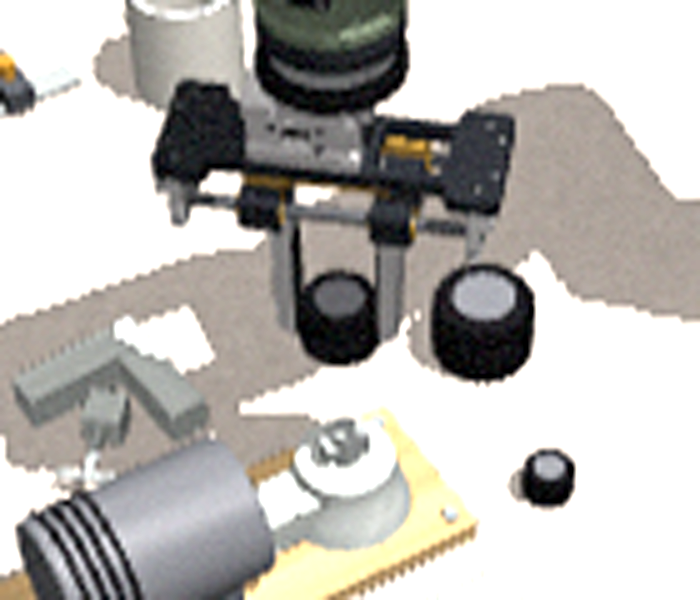

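The cap hangs level between the fingers at scene crop (338,315), where the model predicts z≈0.16–0.194. The spindle is bare at (345,440), and the clamps are undisturbed.

```bash
python3 - <<'E'
from rig import order
print(order.close_job())
E
```

```text
the job is handed in; nothing more can be done
None
```

The cap is off and was still held in the gripper when I handed the job in, at about 10.3 s; no verdict was reported.

- **Thread direction:** a clockwise test turn (seen from above) hit a stop, with the moment about z rising to 0.46 N·m. Counter-clockwise it turned freely, with about 0.02 N·m. It loosens counter-clockwise, like an ordinary right-hand thread.
- **Unscrewing and lifting:** I turned the gripper about 1.8 rad back from the stop and lifted straight up. There was no resistance, and the cap came with the fingers.
- **Final checks:** the width read 43.6 mm on the 44 mm cap and the joints were still. The scene picture shows the cap level about 10 cm above the seat, clear of everything, with the spindle bare. The corner clamp visible there looks undisturbed. The other clamp and the square, screwdriver and spool I did not check again.

**What disagreed:** the real fingertips sit about 32 mm behind the reported TCP. My first grasp therefore closed just above the cap without touching it. I saw this in the wrist picture, opened, went 31 mm lower and gripped properly.

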